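Set out the stirrer and open the cleaner jug's push-and-turn safety cap

ROBOT

A 6-joint arm with a two-finger parallel gripper is mounted at the origin on the work surface. World frame = base frame: x ahead of the robot, y to its left, z up, the work surface at z = 0. Lengths are in mm, angles in rad, forces in N, time in s.
With the tool pointing down it reaches from about 300 to 750 mm from the base axis. Payload 8.5 kg.
Tool frame: the origin (TCP) lies at the very end of the fingers, on their centre line; the grasp point (between the pads) lies bot.grip_depth behind it (bot.grip_depth is the distance from the TCP to the grasp point, in mm); z points along the fingers, y is the line along which they close (so a half turn about z gives the same grasp; the last joint's range is limited). The gripper opens to 88 mm and grips with 3 to 60 N. Pads are 18 mm wide; open, the fingers measure 123 mm over their backs; the gripper's body (75 mm by 187 mm) begins 45 mm behind the grasp point.
Start: joints at [1.005, 0.381, 1.297, -0, 1.464, -0.215], TCP at [188.997, 516.488, 200.248] pointing down, gripper open.
Joint ranges: [-3.11, 3.11], [-0.89, 2.33], [0.22, 2.48], [-1.42, 4.56], [0.17, 2.85], [-2.88, 2.88]. Speed limits (rad/s): [2.39, 2.39, 3.14, 3.14, 3.14, 3.14].

INTERFACE

Orientations are given as a unit quaternion [x, y, z, w].
In Python, from bench import read_state, optics, job, bot gives the robot as it stands.
- The arm moves only by the shell command python3 -m jog 'ROWS' [OPENING] [FORCE]. ROWS is JSON, a list of rows, each an object of numbers: "dx", "dy", "dz": the shift along the tool's x, y, z in m; "twist": the turn about the tool's z in rad. A call has 1 to 20 rows; each row shifts and turns the commanded pose from where the row before left it, along the tool's axes as they then stand; what a row does not reach is not made up. A row lasts 1/10 s, in which the tool goes at most 50 mm and 8.59 degrees, less where a joint would pass 70% of its speed; a pose out of reach is approached as far as the arm can. A call with a gripper value outside its range is refused whole. OPENING is the opening, from 0 (shut) to 1 (fully open), set as the call begins (- or left out, the last holds). The fingers move at their own pace and stop on an object; FORCE is the grip in N (left out, the last holds). Time passes only in rows, so rows that do not move let the fingers close. It gives the time, the measured TCP pose, the force, the opening and the grip force at its end, in the units of the state.
- read_state(): the state, without advancing time (a new reading comes with each control period).
- optics.grab_frame(name): name is "scene" or "top"; returns the picture (480x640x3 uint8, red, green, blue); there is no depth.
- optics.camera_params(name): a dict with "intrinsics" (3x3 intrinsics, pixels), "k1" (the pictures are not rectified: a ray, as slopes to the right and down, at radius r is drawn at 1 + k1 r^2 times it, then the intrinsics apply), "origin" and "rotation" of the camera in the world. Camera axes: x right, y down, z forward; pixel columns grow to the right and rows downward; lengths in mm; the calibration is good to about 2 mm. A picture is of the moment at which its call begins. camera_params takes no time and is no camera call.
- job.job_done(): hands the job in; it is judged then, once.
The state is a dict: "clock": time; "joints": joint angles; "qvel": joint speeds; "joint_torque": joint torques, N m; "tool_pos": TCP position; "orientation": TCP orientation; "wrist_force": force on the tool from outside, world axes, zero at the start; "torque": the same for the moment, N m; "gripper_width": opening from 0.0 (shut) to 1.0 (fully open); "grasp_force": force on a finger pad.
Only numpy, scipy, OpenCV 4.12 (cv2) and the standard library are available. Lean on these libraries where they do the work, as an engineer would, in place of code of your own. Each camera call takes 0.05 s, during which the arm holds its last target. There are 200 camera calls.

TASK

Get ready to mix plate cleaner: pull the disc stirrer up out of the red enamel cup and stand it on its disc in the empty steel beaker, letting go of it there. Then open the blue cleaner jug: press its orange safety cap down and, keeping it pressed, turn it anticlockwise (seen from above) until it is free, and lift it straight off. Finish still holding the cap, upright and clear just above the jug's mouth (about a hand's width at most, nothing put down), with the cup and beaker standing and the scoop and incense burner left where they were.

Things in the scene. Friction and masses are not known exactly. Their poses are not given: they have to be found in the camera images.
- cap: Orange fluted round safety cap, 48 mm diameter, 52 mm tall, 50 g; origin at the centre of its underside, z up along its axis. Two lugs (10 mm wide, 5 mm high, reaching 33 mm from the axis) stick out at its foot along its own +x and -x; a white bar on its top lies along its x axis. Closed, each lug sits in a pocket under a white hook of the jug's collar, the underside of the cap at jug_mouth.
- cap_grip (a point): Point on the cap's axis 40 mm above its underside (12 mm below its top), the height at which to grip it. The hooks' tops stand 9 mm above the closed cap's underside, so fingertips stay clear if they reach no lower than about 20 mm below this point.
- jug: Blue cleaner jug held fast in a bench bracket, it cannot move: body 112 x 104 mm, 76 mm high, loop handle on its +x side (82 mm from the axis at most, 75 mm high), white collar 79 mm in diameter with its top at 105 mm. Origin at the centre of its underside, z up.
- jug_mouth (a point): Point on the jug's axis 112 mm above the bench, where the centre of the closed cap's underside sits. Axes as the jug's; closed, cap x and jug x agree. Pressed, the cap turns anticlockwise only (from above). It needs pressing for the first 20 degrees at least (all the way is fine); hooks cover it until about 50 degrees; from 55 to 140 (70 is good) it lifts straight off.
- spring (a joint): Sprung seal disc in the jug's mouth under the cap: m that it is pressed down, about 0 with the cap closed, 0.007 when the cap bottoms, -0.003 with the cap off. A tooth on each hook blocks turning until the cap is 4.5 mm down. It pushes up with about 5 N closed, 12 N fully pressed. The cap has about 2 mm of sideways play.
- stirrer: Hand stirrer, 165 mm long, 140 g, standing upright at the start in the red cup: steel disc foot 34 mm diameter and 6 mm thick, 10 mm steel rod, round wooden grip 18 mm in diameter over its top 72 mm. Origin at the centre of the underside of the foot, z along the rod towards the grip.
- stirrer_grip (a point): Centre of the stirrer's wooden grip, on its axis 131 mm above the underside of its foot.
- stirrer_foot (a point): Centre of the underside of the stirrer's disc foot; axes as the stirrer's.
- red_cup: Red enamel cup, loose, 250 g, 80 mm high, mouth 80 mm across, wall 3 mm, inner floor 4 mm above its underside. Origin at the centre of its underside, z up.
- beaker: Empty steel beaker, loose, 350 g, 85 mm high, mouth 92 mm across, wall 3 mm, inner floor 4 mm above its underside. Origin at the centre of its underside, z up.
- scoop: Yellow plastic scoop lying on the bench, bowl 90 x 62 x 34 mm, handle 85 mm long towards its -x. Origin under the centre of the bowl. To be left alone.
- burner: Clay incense burner bowl, 100 mm across, 50 mm high, with a thin stick. Origin at the centre of its underside. To be left alone.
There are look-alikes about, which are no part of the job. Of the things that look like the cap, the largest one is meant.

How it is judged:
By the outcome, as a careful person would: the job done as asked, in the order asked, and still so for the second after the job is handed in, while the arm keeps its last pose, push and grip.
It also fails if it takes over 58 s, if anything falls off the work surface, if the arm or the gripper's body presses on something with over 40 N, if the wrist force passes 120 N, or if a joint passes its speed limit or range.

## Working session

There is one attempt and no reset: what is moved stays moved. The work goes in short steps, Python scripts to look and compute and a shell command to move; the robot and the scene stay as the last step left them, time stands still between calls to the robot, and variables do not carry over. Pictures are saved under pics/ and viewed, at most 10 in all, crops included, and the job is handed in when it is done.

```bash
mkdir -p pics
python3 - <<'E'
from bench import read_state, optics, job, bot
import cv2
print(read_state()); print(bot.grip_depth)
for n in("scene","top"):
    cv2.imwrite(f"pics/{n}0.png",optics.grab_frame(n)[:,:,::-1]); print(optics.camera_params(n))
E
```

```text
{'clock': 0.0, 'joints': array([ 1.00468499e+00,  3.81192428e-01,  1.29822213e+00, -2.25934641e-05,
        1.46359694e+00, -2.15265272e-01]), 'qvel': array([ 0.00054324, -0.00014618,  0.00044718, -0.00159955,  0.00152835,
       -0.00118185]), 'joint_torque': array([ 1.27715498e-04, -4.37928951e+01, -2.24558401e+01,  7.13216141e-02,
        3.52501636e-02, -1.28299707e-04]), 'tool_pos': array([188.84425955, 516.22007878, 199.65275316]), 'orientation': array([ 1.74523452e-01,  9.84652762e-01, -6.60241165e-04, -2.59780479e-04]), 'wrist_force': array([ 0.2788842 ,  0.12571629, -0.32410355]), 'torque': array([ 0.07536717, -0.00729944, -0.03511178]), 'grasp_force': 0.0, 'gripper_width': 0.9993397234743391}
18.700000000000003
{'intrinsics': array([[599.85462576,   0.        , 325.77739199],
       [  0.        , 599.85462576, 244.79837036],
       [  0.        ,   0.        ,   1.        ]]), 'k1': -0.13936684985650175, 'origin': array([ 952.53136886, -593.37282889, 1049.94398403]), 'rotation': array([ 0.91597288,  0.25275071, -0.09107768, -0.29801948])}
{'intrinsics': array([[456.4571969,   0.       , 318.22931  ],
       [  0.       , 456.4571969, 232.4348362],
       [  0.       ,   0.       ,   1.       ]]), 'k1': -0.09142108024086718, 'origin': array([ 479.64957702,   10.52174105, 1047.78867379]), 'rotation': array([ 0.71669586, -0.69582325,  0.04139152, -0.02153577])}
```

View pics/scene0.png

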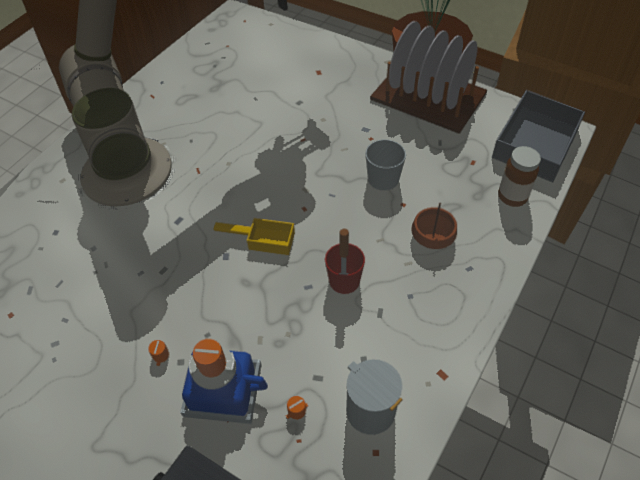

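View pics/top0.png

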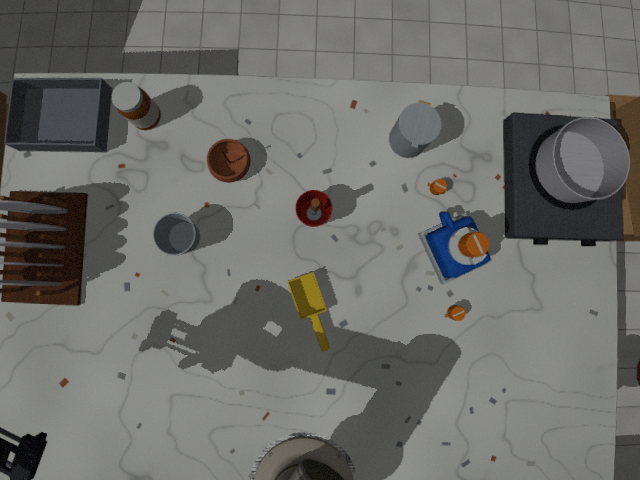

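Scene view: cup with stirrer at (345,268) and beaker at (385,165). The jug's cap is at (208,352); two smaller orange look-alikes are at (158,351) and (297,407). The top view has the same at cup (314,208), beaker (177,233), cap (474,244), look-alikes (438,187) and (457,313). The large cap on the jug with the white bar is the one meant; I'll confirm it in enlarged crops.

```bash
cat > h.py <<'E'
import numpy as np, cv2
from scipy.spatial.transform import Rotation as R
from bench import read_state, optics, bot
P={n:optics.camera_params(n) for n in("scene","top")}
def ray(n,u,v):
    p=P[n];K=p["intrinsics"];k=p["k1"]
    d=np.array([(u-K[0,2])/K[0,0],(v-K[1,2])/K[1,1]]);s=d.copy()
    for _ in range(20): s=d/(1+k*(s@s))
    return p["origin"],R.from_quat(p["rotation"]).apply([*s,1])
def onz(n,u,v,z):
    o,d=ray(n,u,v); return o+d*(z-o[2])/d[2]
def tri(a,b):
    (o,d),(q,e)=ray("scene",*a),ray("top",*b)
    s,t=np.linalg.lstsq(np.c_[d,-e],q-o,rcond=None)[0]
    x,y=o+s*d,q+t*e; return (x+y)/2,np.linalg.norm(x-y)
def proj(n,X):
    p=P[n];c=R.from_quat(p["rotation"]).inv().apply(np.asarray(X)-p["origin"]);s=c[:2]/c[2]
    K=p["intrinsics"];s=s*(1+p["k1"]*(s@s));return s*K[0,0]+K[:2,2]
def crop(im,x,y,w,h,f,grid=10):
    c=cv2.resize(im[y:y+h,x:x+w],None,fx=f,fy=f,interpolation=cv2.INTER_CUBIC)
    for i in range(-(-x//grid)*grid,x+w,grid):
        cv2.line(c,((i-x)*f,0),((i-x)*f,5),(255,255,255),1)
        if i%20==0: cv2.putText(c,str(i),((i-x)*f,16),0,.38,(0,255,0),1)
    for j in range(-(-y//grid)*grid,y+h,grid):
        cv2.line(c,(0,(j-y)*f),(5,(j-y)*f),(255,255,255),1)
        if j%20==0: cv2.putText(c,str(j),(6,(j-y)*f+4),0,.38,(0,255,0),1)
    return c
E
python3 - <<'E'
from h import *
s=cv2.imread("pics/scene0.png");t=cv2.imread("pics/top0.png")
a=np.hstack([crop(s,170,330,80,60,5),crop(t,420,210,80,60,5)])
b=np.hstack([crop(s,310,220,80,60,5),crop(t,280,180,80,60,5)])
cv2.imwrite("pics/c1.png",np.vstack([a,b]))
c=np.hstack([crop(s,350,130,80,60,5),crop(t,140,205,80,60,5)])
cv2.imwrite("pics/c2.png",c)
E
```

```text
(no output)
```

View pics/c1.png

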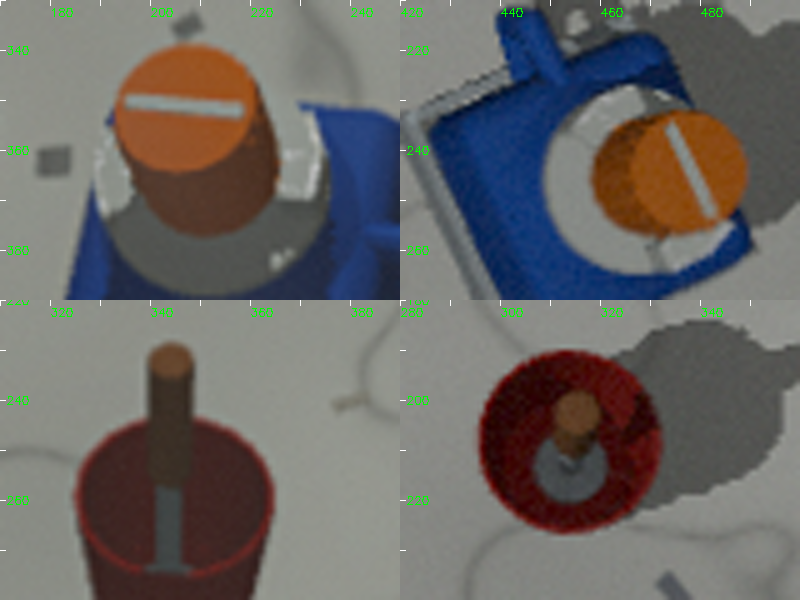

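View pics/c2.png

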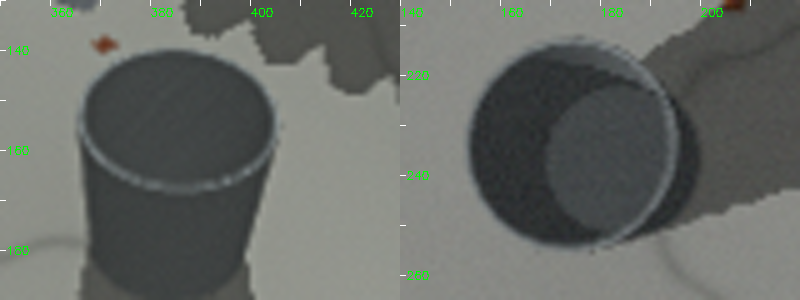

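The crops confirm the large fluted cap with the white bar on the jug's collar, under the hooks: top disc at scene (207.4,351.4) and top (478,244.4). The stirrer's top is at scene (344.2,232.2), top (315.4,202.6). The beaker's rim centre is at scene (385.5,154.2), top (174.9,233.6), and it is empty.

Run:
```python
from h import *
np.set_printoptions(precision=1,suppress=True)
def T(l,a,b,z):
    x,e=tri(a,b);print(l,x,"gap %.1f"%e,"expect z",z,"| onz scene",onz("scene",*a,z)[:2],"top",onz("top",*b,z)[:2])
T("cap",(207.4,351.4),(478,244.4),164)
T("bar1",(195,350.4),(474,235.2),164);T("bar2",(218.6,352),(482.4,253.2),164)
T("bar1'",(195,350.4),(482.4,253.2),164);T("bar2'",(218.6,352),(474,235.2),164)
T("stir",(344.2,232.2),(315.4,202.6),169)
print("foot",onz("top",314.2,213.2,10))
T("cup",(344.9,259.5),(314.1,208.3),80)
T("beaker",(385.5,154.2),(174.9,233.6),85)
print("beaker floor",onz("top",177,238,4))
for n,a in(("burner",(228,160)),("scoop",(308,295)),("bottle",(130,97)),("steel",(420,123))):print(n,onz("top",*a,40))
s=read_state();r=R.from_quat(s["orientation"]);print(r.as_matrix())
```

```text
cap [ 546.5 -329.3  164.1] gap 4.2 expect z 164 | onz scene [ 548.3 -328.1] top [ 544.9 -330.8]
bar1 [ 549.3 -330.5  175.4] gap 34.5 expect z 164 | onz scene [ 529.5 -337.4] top [ 563.  -322.6]
bar2 [ 544.5 -328.4  159.4] gap 41.5 expect z 164 | onz scene [ 564.8 -319.3] top [ 527.7 -339.8]
bar1' [ 528.7 -338.5  164.9] gap 2.8 expect z 164 | onz scene [ 529.5 -337.4] top [ 527.7 -339.8]
bar2' [ 564.1 -320.8  165.7] gap 3.4 expect z 164 | onz scene [ 564.8 -319.3] top [ 563.  -322.6]
stir [618.1  -5.  167.6] gap 3.3 expect z 169 | onz scene [619.8  -4.8] top [616.5  -5.9]
foot [616.7  -6.9  10. ]
cup [619.7  -4.   79.1] gap 3.9 expect z 80 | onz scene [621.4  -3.3] top [618.   -5.2]
beaker [555.7 289.6  84. ] gap 3.6 expect z 85 | onz scene [557.3 290.2] top [554.2 288.1]
beaker floor [550.5 306.1   4. ]
burner [727.3 191.   40. ]
scoop [431.6   2.   40. ]
bottle [870.3 426.7  40. ]
steel [ 830.4 -243.9   40. ]
[[-0.9  0.3 -0. ]
 [ 0.3  0.9 -0. ]
 [ 0.  -0.  -1. ]]
```

Everything agrees with the given heights: cap 164.1, stirrer 167.6, cup 79 and beaker 84 mm. First I move above the stirrer.

```bash
python3 -m jog '[{"dx":-0.0323,"dy":-0.019},{"dx":-0.0323,"dy":-0.019},{"dx":-0.0323,"dy":-0.019},{"dx":-0.0323,"dy":-0.019},{"dx":-0.0323,"dy":-0.019},{"dx":-0.0323,"dy":-0.019},{"dx":-0.0323,"dy":-0.019},{"dx":-0.0323,"dy":-0.019},{"dx":-0.0323,"dy":-0.019},{"dx":-0.0323,"dy":-0.019},{"dx":-0.0323,"dy":-0.019},{"dx":-0.0323,"dy":-0.019},{"dx":-0.0323,"dy":-0.019},{"dx":-0.0323,"dy":-0.019},{"dx":-0.0323,"dy":-0.019},{"dx":-0.0323,"dy":-0.019},{"dx":-0.0323,"dy":-0.019},{"dx":-0.0323,"dy":-0.019},{},{}]' 1
```

```text
invalid input at $[0]: expected keys dx, dy, dz, twist
```

```bash
cat > to.py <<'E'
# usage: to.py x y z -> needed tool-frame shift (m) from measured pose
import sys; from h import *
s=read_state(); r=R.from_quat(s["orientation"]); d=np.array([float(a) for a in sys.argv[1:4]])-s["tool_pos"]
y=r.as_matrix()[:,1]
print("shift m",np.round(r.inv().apply(d)/1000,4),"pos",s["tool_pos"].round(1),"yaw_y",np.degrees(np.arctan2(y[1],y[0])).round(1),"z",r.as_matrix()[:,2].round(3),"j6",s["joints"][5].round(2),"t",s["clock"],"F",s["wrist_force"].round(1),"w",round(s["gripper_width"]*88,1),"gf",s["grasp_force"])
E
python3 to.py 618.2 -5.3 116.3
```

```text
shift m [-0.5825 -0.3422  0.0837] pos [188.8 516.3 199.7] yaw_y 69.9 z [-0.001 -0.001 -1.   ] j6 -0.22 t 0.1 F [-0.6 -0.2 -0.8] w 88.2 gf 0.0
```

```bash
python3 -m jog '[{"dx":-0.0323,"dy":-0.019,"dz":0,"twist":0},{"dx":-0.0323,"dy":-0.019,"dz":0,"twist":0},{"dx":-0.0323,"dy":-0.019,"dz":0,"twist":0},{"dx":-0.0323,"dy":-0.019,"dz":0,"twist":0},{"dx":-0.0323,"dy":-0.019,"dz":0,"twist":0},{"dx":-0.0323,"dy":-0.019,"dz":0,"twist":0},{"dx":-0.0323,"dy":-0.019,"dz":0,"twist":0},{"dx":-0.0323,"dy":-0.019,"dz":0,"twist":0},{"dx":-0.0323,"dy":-0.019,"dz":0,"twist":0},{"dx":-0.0323,"dy":-0.019,"dz":0,"twist":0},{"dx":-0.0323,"dy":-0.019,"dz":0,"twist":0},{"dx":-0.0323,"dy":-0.019,"dz":0,"twist":0},{"dx":-0.0323,"dy":-0.019,"dz":0,"twist":0},{"dx":-0.0323,"dy":-0.019,"dz":0,"twist":0},{"dx":-0.0323,"dy":-0.019,"dz":0,"twist":0},{"dx":-0.0323,"dy":-0.019,"dz":0,"twist":0},{"dx":-0.0323,"dy":-0.019,"dz":0,"twist":0},{"dx":-0.0323,"dy":-0.019,"dz":0,"twist":0},{"dx":0,"dy":0,"dz":0,"twist":0},{"dx":0,"dy":0,"dz":0,"twist":0}]' 1; python3 to.py 618.2 -5.3 116.3
```

```text
clock: 2.1
tool_pos: [617.2, -4.7, 199.4]
orientation: [0.175, 0.985, 0.0, -0.001]
wrist_force: [0.2, 1.0, -0.0]
gripper_width: 1.001
grasp_force: 0.0
shift m [-0.0012 -0.0002  0.0831] pos [617.2  -4.7 199.4] yaw_y 69.8 z [-0.002  0.001 -1.   ] j6 -1.42 t 2.1 F [ 0.2  1.  -0. ] w 88.1 gf 0.0
```

```bash
python3 -m jog '[{"dx":-0.001,"dy":0,"dz":0.014,"twist":0},{"dx":0,"dy":0,"dz":0.014,"twist":0},{"dx":0,"dy":0,"dz":0.014,"twist":0},{"dx":0,"dy":0,"dz":0.014,"twist":0},{"dx":0,"dy":0,"dz":0.014,"twist":0},{"dx":0,"dy":0,"dz":0.013,"twist":0},{"dx":0,"dy":0,"dz":0,"twist":0}]' 1; python3 to.py 618.2 -5.3 116.3
python3 -m jog '[{"dx":0,"dy":0,"dz":0,"twist":0},{"dx":0,"dy":0,"dz":0,"twist":0},{"dx":0,"dy":0,"dz":0,"twist":0},{"dx":0,"dy":0,"dz":0,"twist":0},{"dx":0,"dy":0,"dz":0,"twist":0},{"dx":0,"dy":0,"dz":0,"twist":0},{"dx":0,"dy":0,"dz":0,"twist":0},{"dx":0,"dy":0,"dz":0,"twist":0}]' 0.1 25
```

```text
clock: 2.8
tool_pos: [616.9, -3.4, 115.9]
orientation: [0.174, 0.985, 0.0, -0.002]
wrist_force: [1.3, -0.3, 0.1]
gripper_width: 0.999
grasp_force: 0.0
shift m [-0.0019 -0.0014 -0.0004] pos [616.9  -3.4 115.9] yaw_y 70.0 z [-0.003  0.001 -1.   ] j6 -1.42 t 2.8 F [ 1.3 -0.3  0.1] w 87.9 gf 0.0
clock: 3.6
tool_pos: [618.4, -4.8, 117.2]
orientation: [0.175, 0.985, -0.0, -0.0]
wrist_force: [0.3, 0.2, -0.1]
gripper_width: 0.298
grasp_force: 0.0
```

```bash
python3 -m jog '[{"dx":0,"dy":0,"dz":0,"twist":0},{"dx":0,"dy":0,"dz":0,"twist":0},{"dx":0,"dy":0,"dz":0,"twist":0},{"dx":0,"dy":0,"dz":0,"twist":0}]' 0.1 25
python3 -m jog '[{"dx":0,"dy":0,"dz":-0.01,"twist":0},{"dx":0,"dy":0,"dz":-0.015,"twist":0},{"dx":0,"dy":0,"dz":-0.02,"twist":0},{"dx":0,"dy":0,"dz":-0.02,"twist":0},{"dx":0,"dy":0,"dz":-0.02,"twist":0},{"dx":0,"dy":0,"dz":-0.02,"twist":0},{"dx":0,"dy":0,"dz":0,"twist":0}]'
python3 to.py 555.7 289.6 216
python3 - <<'E'
from h import *
s=optics.grab_frame("scene")[:,:,::-1];t=optics.grab_frame("top")[:,:,::-1]
cv2.imwrite("pics/l1.png",np.hstack([crop(s,280,130,133,200,3),crop(t,260,130,133,200,3)]))
E
```

```text
clock: 4.0
tool_pos: [618.4, -4.8, 117.2]
orientation: [0.175, 0.985, -0.0, -0.0]
wrist_force: [-1.0, -0.2, 0.3]
gripper_width: 0.194
grasp_force: 25.0
clock: 4.7
tool_pos: [619.3, -4.9, 225.4]
orientation: [0.174, 0.985, -0.0, 0.003]
wrist_force: [-0.3, 1.0, -0.9]
gripper_width: 0.193
grasp_force: 25.0
shift m [0.161  0.2547 0.0087] pos [619.3  -4.9 225.4] yaw_y 69.9 z [ 0.005 -0.001 -1.   ] j6 -1.42 t 4.7 F [-0.3  1.  -0.9] w 17.0 gf 24.999310970306396
```

View pics/l1.png

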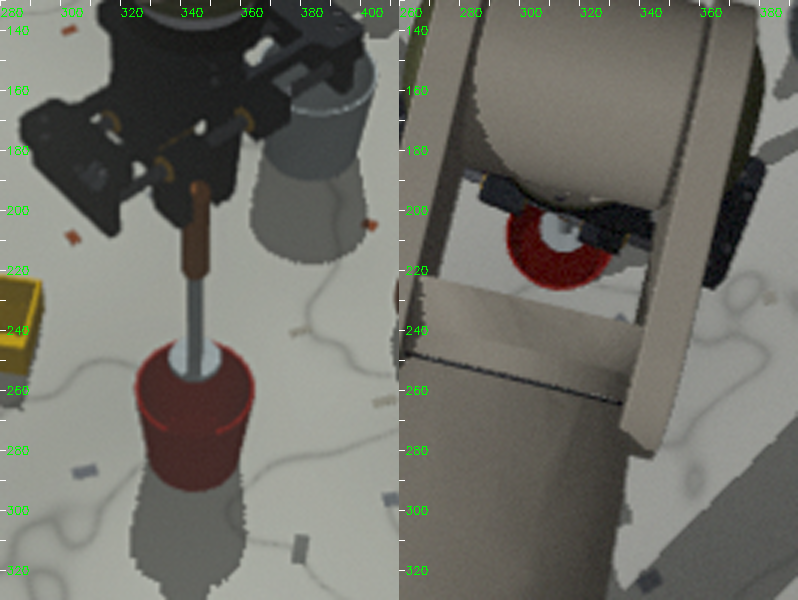

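The stirrer hangs upright from the gripper (scene (197,200) to foot (194,357) in the crop), clear of the cup, which stands. Next I carry it over the beaker.

```bash
python3 -m jog '[{"dx":0.006,"dy":0.01,"dz":0,"twist":0},{"dx":0.013,"dy":0.02,"dz":0,"twist":0},{"dx":0.018,"dy":0.0285,"dz":0,"twist":0},{"dx":0.018,"dy":0.0285,"dz":0,"twist":0},{"dx":0.018,"dy":0.0285,"dz":0,"twist":0},{"dx":0.018,"dy":0.0285,"dz":0,"twist":0},{"dx":0.018,"dy":0.0285,"dz":0,"twist":0},{"dx":0.018,"dy":0.0285,"dz":0,"twist":0},{"dx":0.017,"dy":0.027,"dz":0,"twist":0},{"dx":0.011,"dy":0.017,"dz":0,"twist":0},{"dx":0.006,"dy":0.01,"dz":0,"twist":0},{"dx":0,"dy":0,"dz":0,"twist":0},{"dx":0,"dy":0,"dz":0,"twist":0}]'
python3 to.py 555.7 289.6 117.2
```

```text
clock: 6.1
tool_pos: [554.8, 289.5, 221.8]
orientation: [0.175, 0.985, -0.0, -0.0]
wrist_force: [1.1, -0.0, -1.6]
gripper_width: 0.193
grasp_force: 25.0
shift m [-0.0008  0.0005  0.1046] pos [554.8 289.5 221.8] yaw_y 69.9 z [-0.001 -0.001 -1.   ] j6 -0.93 t 6.1 F [ 1.1 -0.  -1.6] w 17.0 gf 24.999536275863647
```

```bash
python3 -m jog '[{"dx":0,"dy":0,"dz":0.01,"twist":0},{"dx":0,"dy":0,"dz":0.02,"twist":0},{"dx":0,"dy":0,"dz":0.02,"twist":0},{"dx":0,"dy":0,"dz":0.02,"twist":0},{"dx":0,"dy":0,"dz":0.015,"twist":0},{"dx":0,"dy":0,"dz":0.01,"twist":0},{"dx":0,"dy":0,"dz":0.005,"twist":0},{"dx":0,"dy":0,"dz":0,"twist":0},{"dx":0,"dy":0,"dz":0,"twist":0}]'; python3 to.py 555.7 289.6 117.2
python3 - <<'E'
from h import *
s=optics.grab_frame("scene")[:,:,::-1]
cv2.imwrite("pics/l2.png",crop(s,320,60,130,140,4))
E
```

```text
clock: 7.0
tool_pos: [555.2, 289.9, 122.9]
orientation: [0.175, 0.985, 0.0, 0.001]
wrist_force: [0.3, -0.4, -1.7]
gripper_width: 0.196
grasp_force: 25.0
shift m [-0.0006 -0.0001  0.0057] pos [555.2 289.9 122.9] yaw_y 69.9 z [ 0.001  0.    -1.   ] j6 -0.93 t 7.0 F [ 0.3 -0.4 -1.7] w 17.2 gf 24.999442398548126
```

View pics/l2.png

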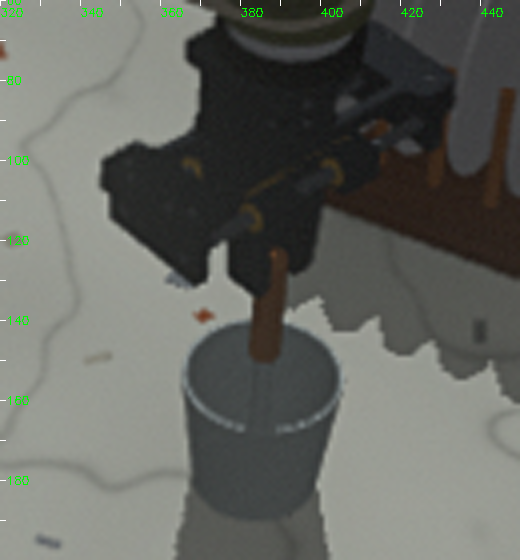

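The stirrer is inside the beaker near its centre (grip (386,145), rim centre (385,154)). Now I lower gently to contact.

```bash
python3 -m jog '[{"dx":0,"dy":0,"dz":0.002,"twist":0},{"dx":0,"dy":0,"dz":0.001,"twist":0},{"dx":0,"dy":0,"dz":0.001,"twist":0},{"dx":0,"dy":0,"dz":0,"twist":0}]'
python3 -m jog '[{"dx":0,"dy":0,"dz":0.001,"twist":0},{"dx":0,"dy":0,"dz":0,"twist":0}]'
python3 -m jog '[{"dx":0,"dy":0,"dz":0.001,"twist":0},{"dx":0,"dy":0,"dz":0,"twist":0}]'
```

```text
clock: 7.45
tool_pos: [554.8, 290.0, 118.1]
orientation: [0.174, 0.985, -0.0, -0.0]
wrist_force: [0.1, -0.3, -1.2]
gripper_width: 0.195
grasp_force: 25.0
clock: 7.65
tool_pos: [554.9, 290.0, 117.3]
orientation: [0.174, 0.985, 0.0, 0.0]
wrist_force: [-0.2, -0.0, -1.0]
gripper_width: 0.194
grasp_force: 25.0
clock: 7.85
tool_pos: [555.3, 290.1, 117.2]
orientation: [0.174, 0.985, 0.0, 0.001]
wrist_force: [-0.8, 0.1, 5.3]
gripper_width: 0.189
grasp_force: 25.0
```

```bash
python3 -m jog '[{"dx":0,"dy":0,"dz":0,"twist":0},{"dx":0,"dy":0,"dz":0,"twist":0},{"dx":0,"dy":0,"dz":0,"twist":0},{"dx":0,"dy":0,"dz":0,"twist":0},{"dx":0,"dy":0,"dz":0,"twist":0},{"dx":0,"dy":0,"dz":0,"twist":0},{"dx":0,"dy":0,"dz":0,"twist":0},{"dx":0,"dy":0,"dz":0,"twist":0},{"dx":0,"dy":0,"dz":0,"twist":0},{"dx":0,"dy":0,"dz":0,"twist":0}]' 1
python3 -m jog '[{"dx":0,"dy":0,"dz":-0.01,"twist":0},{"dx":0,"dy":0,"dz":-0.015,"twist":0},{"dx":0,"dy":0,"dz":-0.025,"twist":0},{"dx":0,"dy":0,"dz":-0.03,"twist":0},{"dx":0,"dy":0,"dz":-0.03,"twist":0},{"dx":0,"dy":0,"dz":-0.01,"twist":0},{"dx":0,"dy":0,"dz":0,"twist":0}]'
python3 to.py 546.6 -329.4 237
python3 - <<'E'
from h import *
s=optics.grab_frame("scene")[:,:,::-1]
cv2.imwrite("pics/l3.png",crop(s,320,60,130,140,4))
E
```

```text
clock: 8.85
tool_pos: [554.8, 290.0, 116.3]
orientation: [0.175, 0.985, 0.0, 0.0]
wrist_force: [-0.4, 0.3, -0.0]
gripper_width: 1.001
grasp_force: 0.0
clock: 9.55
tool_pos: [555.2, 290.1, 237.6]
orientation: [0.174, 0.985, 0.001, 0.001]
wrist_force: [0.1, -0.8, -0.7]
gripper_width: 1.003
grasp_force: 0.0
shift m [-0.2048 -0.5847  0.    ] pos [555.2 290.1 237.6] yaw_y 69.9 z [ 0.003  0.001 -1.   ] j6 -0.93 t 9.55 F [ 0.1 -0.8 -0.7] w 88.3 gf 0.0
```

View pics/l3.png

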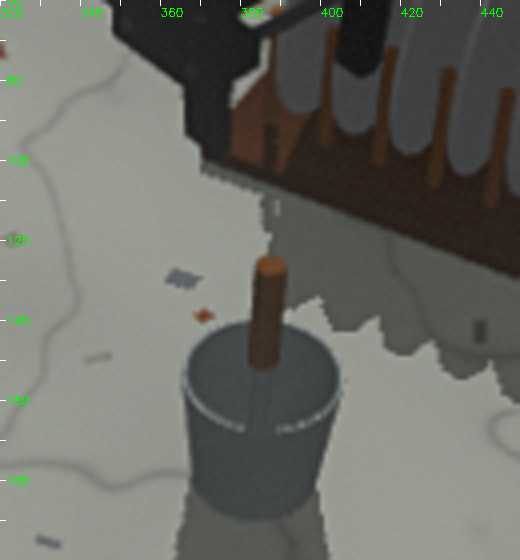

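The stirrer stands upright on its own in the beaker (top at (386,126), beaker unmoved). Next, over to the jug, then pre-twist the wrist to leave room for the anticlockwise turn.

```bash
python3 -m jog '[{"dx":-0.007,"dy":-0.02,"dz":0,"twist":0},{"dx":-0.0146,"dy":-0.0418,"dz":0,"twist":0},{"dx":-0.0146,"dy":-0.0418,"dz":0,"twist":0},{"dx":-0.0146,"dy":-0.0418,"dz":0,"twist":0},{"dx":-0.0146,"dy":-0.0418,"dz":0,"twist":0},{"dx":-0.0146,"dy":-0.0418,"dz":0,"twist":0},{"dx":-0.0146,"dy":-0.0418,"dz":0,"twist":0},{"dx":-0.0146,"dy":-0.0418,"dz":0,"twist":0},{"dx":-0.0146,"dy":-0.0418,"dz":0,"twist":0},{"dx":-0.0146,"dy":-0.0418,"dz":0,"twist":0},{"dx":-0.0146,"dy":-0.0418,"dz":0,"twist":0},{"dx":-0.0146,"dy":-0.0418,"dz":0,"twist":0},{"dx":-0.0146,"dy":-0.0418,"dz":0,"twist":0},{"dx":-0.0146,"dy":-0.0418,"dz":0,"twist":0},{"dx":-0.008,"dy":-0.0214,"dz":0,"twist":0},{"dx":0,"dy":0,"dz":0,"twist":0.14},{"dx":0,"dy":0,"dz":0,"twist":0.14},{"dx":0,"dy":0,"dz":0,"twist":0.14},{"dx":0,"dy":0,"dz":0,"twist":0.14},{"dx":0,"dy":0,"dz":0,"twist":0.14}]'
python3 -m jog '[{"dx":0,"dy":0,"dz":0,"twist":0.14},{"dx":0,"dy":0,"dz":0,"twist":0.14},{"dx":0,"dy":0,"dz":0,"twist":0.07},{"dx":0,"dy":0,"dz":0,"twist":0},{"dx":0,"dy":0,"dz":0,"twist":0}]'
python3 to.py 546.6 -329.4 133.3
```

```text
clock: 11.6
tool_pos: [545.7, -329.3, 234.0]
orientation: [0.504, 0.864, 0.0, -0.002]
wrist_force: [0.4, -0.6, 0.3]
gripper_width: 1.002
grasp_force: 0.0
clock: 12.1
tool_pos: [546.0, -329.4, 234.9]
orientation: [0.644, 0.765, 0.0, -0.001]
wrist_force: [-0.5, -0.8, -0.4]
gripper_width: 1.001
grasp_force: 0.0
shift m [-0.0003  0.0008  0.1016] pos [ 546.  -329.4  234.9] yaw_y 9.9 z [-0.002  0.001 -1.   ] j6 -0.9 t 12.1 F [-0.5 -0.8 -0.4] w 88.1 gf 0.0
```

```bash
python3 -m jog '[{"dx":0,"dy":0,"dz":0.01,"twist":0},{"dx":0,"dy":0,"dz":0.018,"twist":0},{"dx":0,"dy":0,"dz":0.02,"twist":0},{"dx":0,"dy":0,"dz":0.02,"twist":0},{"dx":0,"dy":0,"dz":0.018,"twist":0},{"dx":0,"dy":0,"dz":0.01,"twist":0},{"dx":0,"dy":0,"dz":0.005,"twist":0},{"dx":0,"dy":0,"dz":0,"twist":0},{"dx":0,"dy":0,"dz":0,"twist":0}]'; python3 to.py 546.6 -329.4 133.3
python3 -m jog '[{"dx":0,"dy":0,"dz":0,"twist":0},{"dx":0,"dy":0,"dz":0,"twist":0},{"dx":0,"dy":0,"dz":0,"twist":0},{"dx":0,"dy":0,"dz":0,"twist":0},{"dx":0,"dy":0,"dz":0,"twist":0},{"dx":0,"dy":0,"dz":0,"twist":0},{"dx":0,"dy":0,"dz":0,"twist":0},{"dx":0,"dy":0,"dz":0,"twist":0}]' 0.4 40; python3 to.py 546.6 -329.4 133.3
```

```text
clock: 13.0
tool_pos: [546.5, -329.8, 136.0]
orientation: [0.644, 0.765, -0.0, 0.001]
wrist_force: [-0.4, -0.3, -0.8]
gripper_width: 1.0
grasp_force: 0.0
shift m [0.0004 0.0002 0.0027] pos [ 546.5 -329.8  136. ] yaw_y 9.8 z [ 0.001 -0.001 -1.   ] j6 -0.9 t 13.0 F [-0.4 -0.3 -0.8] w 88.0 gf 0.0
clock: 13.8
tool_pos: [546.2, -329.6, 135.2]
orientation: [0.645, 0.765, -0.0, -0.0]
wrist_force: [0.2, -0.2, -0.1]
gripper_width: 0.4
grasp_force: 0.0
shift m [0.0001 0.0004 0.0019] pos [ 546.2 -329.6  135.2] yaw_y 9.7 z [-0. -0. -1.] j6 -0.9 t 13.8 F [ 0.2 -0.2 -0.1] w 35.2 gf 0.0
```

Run:
```python
from h import *
s=optics.grab_frame("scene")[:,:,::-1];t=optics.grab_frame("top")[:,:,::-1]
cv2.imwrite("pics/l4.png",np.hstack([crop(s,150,270,130,150,3),crop(t,400,180,130,150,3)]))
print(proj("scene",read_state()["tool_pos"]),proj("top",read_state()["tool_pos"]))
```

```text
[208.9785595  359.10316398] [472.19108432 244.62023196]
```

View pics/l4.png

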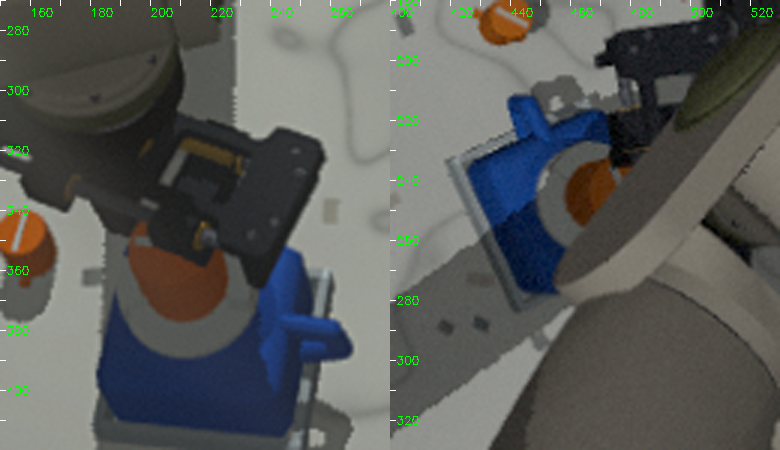

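Run:
```python
from h import *
s=read_state();r=R.from_quat(s["orientation"]);p=s["tool_pos"];print(s["gripper_width"],s["grasp_force"],s["clock"],p)
for w in(35,48,88):
    for sg in(-1,1):
        q=p+r.apply([0,sg*w/2,0]);print(w,sg,q.round(0),proj("scene",q).round(0),proj("scene",q+[0,0,40]).round(0),proj("top",q).round(0))
im=optics.grab_frame("scene")[:,:,::-1]
c=cv2.convertScaleAbs(crop(im,165,300,100,100,6),alpha=1.7,beta=20)
cv2.imwrite("pics/l5.png",c)
```

```text
0.3998723431954976 0.0 13.9 [ 546.20662418 -329.5768146   135.22883732]
35 -1 [ 529. -333.  135.] [200. 356.] [195. 345.] [474. 253.]
35 1 [ 563. -327.  135.] [218. 363.] [214. 352.] [471. 236.]
48 -1 [ 523. -334.  135.] [197. 354.] [192. 344.] [474. 256.]
48 1 [ 570. -326.  135.] [222. 364.] [218. 353.] [470. 233.]
88 -1 [ 503. -337.  135.] [186. 350.] [181. 340.] [476. 266.]
88 1 [ 590. -322.  135.] [232. 368.] [229. 357.] [469. 223.]
```

View pics/l5.png

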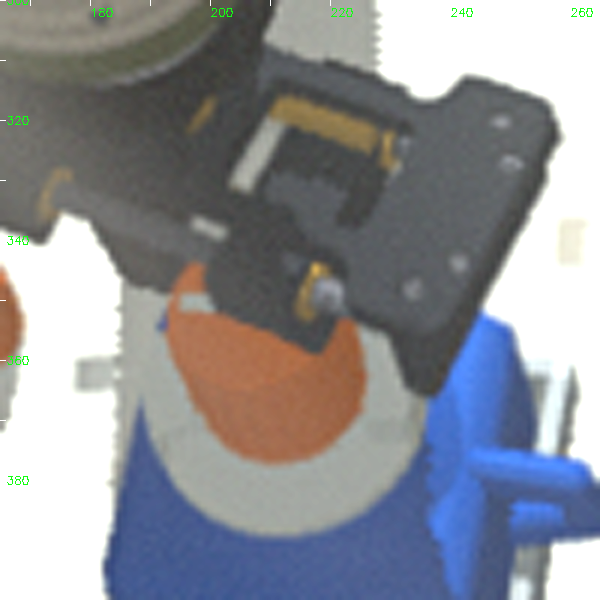

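The picture shows the gripper over the cap, but the width of 35 mm with no force says the fingers are not around it. I'll check the tool-tip geometry against the earlier pictures numerically before moving.

Run:
```python
from h import *
np.set_printoptions(precision=0,suppress=True)
def show(l,p,q,w):
    r=R.from_quat(np.array(q)/np.linalg.norm(q))
    print(l)
    for dz in(0,-10,-20,-30):
        print(" fingers dz",dz,[proj("scene",p+r.apply([x,s*y,dz])).round(0).tolist() for s in(-1,1) for y in(w/2,w/2+17.5) for x in(-9,9)])
    print(" body",[proj("scene",p+r.apply([x,y,-63.7])).round(0).tolist() for y in(-93,93) for x in(-37,37)])
show("l3 open",np.array([555.2,290.1,237.6]),[.174,.985,.001,.001],88)
show("l2",np.array([555.2,289.9,122.9]),[.175,.985,0,.001],17)
show("l5",np.array([546.2,-329.6,135.2]),[.645,.765,0,0],35)
```

```text
l3 open
 fingers dz 0 [[376.0, 113.0], [370.0, 108.0], [370.0, 116.0], [364.0, 112.0], [408.0, 95.0], [402.0, 91.0], [414.0, 91.0], [408.0, 87.0]]
 fingers dz -10 [[376.0, 109.0], [370.0, 104.0], [370.0, 113.0], [364.0, 108.0], [408.0, 91.0], [402.0, 87.0], [414.0, 88.0], [408.0, 83.0]]
 fingers dz -20 [[377.0, 105.0], [371.0, 101.0], [370.0, 109.0], [364.0, 104.0], [408.0, 87.0], [402.0, 83.0], [414.0, 84.0], [408.0, 80.0]]
 fingers dz -30 [[377.0, 101.0], [371.0, 97.0], [370.0, 105.0], [364.0, 100.0], [409.0, 83.0], [403.0, 79.0], [415.0, 80.0], [409.0, 76.0]]
 body [[368.0, 106.0], [343.0, 86.0], [437.0, 67.0], [412.0, 50.0]]
l2
 fingers dz 0 [[386.0, 146.0], [380.0, 141.0], [380.0, 149.0], [374.0, 145.0], [391.0, 142.0], [386.0, 138.0], [397.0, 139.0], [392.0, 134.0]]
 fingers dz -10 [[386.0, 142.0], [380.0, 138.0], [380.0, 146.0], [374.0, 141.0], [392.0, 139.0], [386.0, 135.0], [397.0, 135.0], [392.0, 131.0]]
 fingers dz -20 [[386.0, 139.0], [381.0, 135.0], [380.0, 143.0], [375.0, 138.0], [392.0, 136.0], [386.0, 131.0], [398.0, 132.0], [392.0, 128.0]]
 fingers dz -30 [[386.0, 136.0], [381.0, 131.0], [380.0, 139.0], [375.0, 135.0], [392.0, 132.0], [387.0, 128.0], [398.0, 129.0], [392.0, 124.0]]
 body [[366.0, 149.0], [343.0, 130.0], [431.0, 111.0], [407.0, 93.0]]
l5
 fingers dz 0 [[197.0, 360.0], [202.0, 351.0], [188.0, 357.0], [193.0, 348.0], [216.0, 367.0], [221.0, 358.0], [225.0, 371.0], [230.0, 362.0]]
 fingers dz -10 [[196.0, 358.0], [201.0, 349.0], [187.0, 354.0], [192.0, 345.0], [215.0, 365.0], [220.0, 355.0], [224.0, 368.0], [229.0, 359.0]]
 fingers dz -20 [[195.0, 355.0], [200.0, 346.0], [186.0, 351.0], [191.0, 342.0], [214.0, 362.0], [219.0, 353.0], [223.0, 366.0], [228.0, 356.0]]
 fingers dz -30 [[194.0, 352.0], [199.0, 343.0], [185.0, 349.0], [190.0, 340.0], [213.0, 359.0], [218.0, 350.0], [222.0, 363.0], [227.0, 354.0]]
 body [[141.0, 342.0], [164.0, 305.0], [244.0, 382.0], [264.0, 341.0]]
```

The pictures put the real fingertips about 30–45 mm higher than the reported TCP: finger ends at (372,99) instead of the predicted (370,114), and the stirrer was held only near its top. I'll calibrate the height by touching the sprung cap's top (z = 164) gently.

```bash
for i in 1 2 3; do python3 -m jog '[{"dx":0,"dy":0,"dz":0.002,"twist":0},{"dx":0,"dy":0,"dz":0,"twist":0}]' | egrep 'pos|force'; done
```

```text
tool_pos: [546.1, -329.5, 132.9]
wrist_force: [-0.0, -0.5, 0.5]
grasp_force: 0.0
tool_pos: [546.1, -329.5, 130.9]
wrist_force: [-0.0, -0.7, 0.4]
grasp_force: 0.0
tool_pos: [546.1, -329.5, 128.9]
wrist_force: [-0.1, -0.2, -0.1]
grasp_force: 0.0
```

```bash
for i in 1 2 3 4; do python3 -m jog '[{"dx":0,"dy":0,"dz":0.0015,"twist":0},{"dx":0,"dy":0,"dz":0,"twist":0}]' | egrep 'pos|wrist'; done
```

```text
tool_pos: [546.1, -329.6, 127.6]
wrist_force: [-0.7, 0.2, 0.9]
tool_pos: [546.3, -329.7, 126.4]
wrist_force: [-0.1, -0.3, 0.1]
tool_pos: [546.3, -329.7, 125.2]
wrist_force: [-1.4, 0.4, 5.8]
tool_pos: [546.3, -329.8, 123.9]
wrist_force: [-1.7, 0.8, 5.8]
```

Contact at reported 125.5, where the real tip is at 164, so the offset is about +38.5 mm. I'll rise a little, open, and go down to reported 95 (real tip 133.5).

```bash
python3 -m jog '[{"dx":0,"dy":0,"dz":-0.008,"twist":0},{"dx":0,"dy":0,"dz":0,"twist":0},{"dx":0,"dy":0,"dz":0,"twist":0},{"dx":0,"dy":0,"dz":0,"twist":0},{"dx":0,"dy":0,"dz":0,"twist":0},{"dx":0,"dy":0,"dz":0,"twist":0},{"dx":0,"dy":0,"dz":0,"twist":0},{"dx":0,"dy":0,"dz":0,"twist":0},{"dx":0,"dy":0,"dz":0,"twist":0}]' 1
python3 -m jog '[{"dx":0,"dy":0,"dz":0.005,"twist":0},{"dx":0,"dy":0,"dz":0.005,"twist":0},{"dx":0,"dy":0,"dz":0.005,"twist":0},{"dx":0,"dy":0,"dz":0,"twist":0}]'
```

```text
clock: 16.25
tool_pos: [546.2, -329.6, 131.3]
orientation: [0.645, 0.765, -0.0, 0.0]
wrist_force: [-0.7, -0.9, -0.4]
gripper_width: 1.001
grasp_force: 0.0
clock: 16.65
tool_pos: [545.8, -329.3, 115.2]
orientation: [0.645, 0.765, 0.0, -0.001]
wrist_force: [0.3, 0.4, 0.3]
gripper_width: 0.996
grasp_force: 0.0
```

```bash
python3 -m jog '[{"dx":0,"dy":0,"dz":0.005,"twist":0},{"dx":0,"dy":0,"dz":0.005,"twist":0},{"dx":0,"dy":0,"dz":0.005,"twist":0},{"dx":0,"dy":0,"dz":0.0045,"twist":0},{"dx":0,"dy":0,"dz":0,"twist":0}]'
python3 -m jog '[{"dx":0,"dy":0,"dz":0,"twist":0},{"dx":0,"dy":0,"dz":0,"twist":0},{"dx":0,"dy":0,"dz":0,"twist":0},{"dx":0,"dy":0,"dz":0,"twist":0},{"dx":0,"dy":0,"dz":0,"twist":0},{"dx":0,"dy":0,"dz":0,"twist":0},{"dx":0,"dy":0,"dz":0,"twist":0},{"dx":0,"dy":0,"dz":0,"twist":0}]' 0.4 45; python3 to.py 546.6 -329.4 95
```

```text
clock: 17.15
tool_pos: [545.9, -329.4, 95.9]
orientation: [0.645, 0.765, 0.0, -0.001]
wrist_force: [0.5, -0.3, 0.5]
gripper_width: 0.999
grasp_force: 0.0
clock: 17.95
tool_pos: [546.5, -329.6, 96.9]
orientation: [0.644, 0.765, 0.0, 0.0]
wrist_force: [3.2, -0.1, 0.2]
gripper_width: 0.536
grasp_force: 45.0
shift m [0.0002 0.0001 0.0019] pos [ 546.5 -329.6   96.9] yaw_y 9.7 z [ 0.001 -0.    -1.   ] j6 -0.9 t 17.95 F [ 3.2 -0.1  0.2] w 47.2 gf 44.999101515859365
```

The cap is gripped at 47 mm with little side force. Pressing down.

```bash
python3 -m jog '[{"dx":0,"dy":0,"dz":0.002,"twist":0},{"dx":0,"dy":0,"dz":0.002,"twist":0},{"dx":0,"dy":0,"dz":0.002,"twist":0},{"dx":0,"dy":0,"dz":0,"twist":0}]' | egrep "pos|wrist"
python3 -m jog '[{"dx":0,"dy":0,"dz":0.001,"twist":0},{"dx":0,"dy":0,"dz":0,"twist":0}]'| egrep "pos|wrist"
python3 -m jog '[{"dx":0,"dy":0,"dz":0.001,"twist":0},{"dx":0,"dy":0,"dz":0,"twist":0}]'
```

```text
tool_pos: [546.6, -329.8, 91.8]
wrist_force: [-0.5, 1.8, 9.5]
tool_pos: [546.6, -329.8, 91.1]
wrist_force: [0.5, 2.6, 10.0]
clock: 18.75
tool_pos: [546.6, -329.8, 90.2]
orientation: [0.644, 0.765, 0.0, 0.001]
wrist_force: [0.5, 2.4, 9.6]
gripper_width: 0.53
grasp_force: 45.0
```

```bash
for i in 1 2; do python3 -m jog '[{"dx":0,"dy":0,"dz":0.001,"twist":0},{"dx":0,"dy":0,"dz":0,"twist":0}]' 0.4 58| egrep "pos|force"; done
```

```text
tool_pos: [546.6, -329.8, 89.6]
wrist_force: [1.2, 2.0, 11.8]
grasp_force: 58.0
tool_pos: [546.7, -329.8, 89.5]
wrist_force: [-1.7, 4.2, 17.5]
grasp_force: 58.0
```

Bottomed (17.5 N). Turning anticlockwise (negative twist about the downward tool z).

```bash
python3 -m jog '[{"dx":0,"dy":0,"dz":0,"twist":-0.05},{"dx":0,"dy":0,"dz":0,"twist":-0.1},{"dx":0,"dy":0,"dz":0,"twist":-0.1},{"dx":0,"dy":0,"dz":0,"twist":-0.1},{"dx":0,"dy":0,"dz":0,"twist":0}]'; python3 -c "
from bench import read_state as r;print(r()['torque'].round(2))"; python3 to.py 546.6 -329.4 95
```

```text
clock: 19.65
tool_pos: [547.0, -330.5, 89.5]
orientation: [0.5, 0.866, -0.001, 0.002]
wrist_force: [-0.7, 0.9, 17.1]
gripper_width: 0.534
grasp_force: 58.0
[0.13 0.26 0.09]
shift m [ 0.0011  0.0002 -0.0055] pos [ 547.  -330.5   89.5] yaw_y 30.0 z [ 0.003 -0.004 -1.   ] j6 -1.25 t 19.65 F [-0.7  0.9 17.1] w 47.0 gf 57.99844443798065
```

```bash
python3 -m jog '[{"dx":0,"dy":0,"dz":0,"twist":-0.1},{"dx":0,"dy":0,"dz":0,"twist":-0.1},{"dx":0,"dy":0,"dz":0,"twist":-0.1},{"dx":0,"dy":0,"dz":0,"twist":-0.1},{"dx":0,"dy":0,"dz":0,"twist":-0.1},{"dx":0,"dy":0,"dz":0,"twist":-0.1},{"dx":0,"dy":0,"dz":0,"twist":-0.1},{"dx":0,"dy":0,"dz":0,"twist":-0.1},{"dx":0,"dy":0,"dz":0,"twist":-0.1},{"dx":0,"dy":0,"dz":0,"twist":0},{"dx":0,"dy":0,"dz":0,"twist":0}]'; python3 -c "
from bench import read_state as r;print(r()['torque'].round(2))"; python3 to.py 546.6 -329.4 95
```

```text
clock: 20.75
tool_pos: [547.4, -330.7, 89.6]
orientation: [0.075, 0.997, -0.002, 0.002]
wrist_force: [0.6, -0.1, 15.9]
gripper_width: 0.537
grasp_force: 58.0
[ 0.2  -0.1   0.11]
shift m [ 0.0009  0.0012 -0.0055] pos [ 547.4 -330.7   89.6] yaw_y 81.4 z [ 0.004 -0.004 -1.   ] j6 -2.15 t 20.75 F [ 0.6 -0.1 15.9] w 47.3 gf 58.005344085395336
```

```bash
python3 -m jog '[{"dx":0,"dy":0,"dz":-0.003,"twist":0},{"dx":0,"dy":0,"dz":-0.003,"twist":0},{"dx":0,"dy":0,"dz":-0.003,"twist":0},{"dx":0,"dy":0,"dz":-0.003,"twist":0},{"dx":0,"dy":0,"dz":0,"twist":0}]'
python3 -m jog '[{"dx":0,"dy":0,"dz":-0.003,"twist":0},{"dx":0,"dy":0,"dz":-0.003,"twist":0},{"dx":0,"dy":0,"dz":0,"twist":0}]'
```

```text
clock: 21.25
tool_pos: [546.0, -329.8, 99.0]
orientation: [0.075, 0.997, -0.0, -0.0]
wrist_force: [1.3, -0.4, 2.2]
gripper_width: 0.532
grasp_force: 58.0
clock: 21.55
tool_pos: [546.0, -329.5, 104.7]
orientation: [0.075, 0.997, 0.0, -0.0]
wrist_force: [-0.0, 0.4, -0.4]
gripper_width: 0.53
grasp_force: 58.0
```

It's free: the force is only the cap's weight. Lift it 35 mm more and look.

```bash
python3 -m jog '[{"dx":0,"dy":0,"dz":-0.005,"twist":0},{"dx":0,"dy":0,"dz":-0.01,"twist":0},{"dx":0,"dy":0,"dz":-0.01,"twist":0},{"dx":0,"dy":0,"dz":-0.007,"twist":0},{"dx":0,"dy":0,"dz":-0.003,"twist":0},{"dx":0,"dy":0,"dz":0,"twist":0},{"dx":0,"dy":0,"dz":0,"twist":0},{"dx":0,"dy":0,"dz":0,"twist":0}]'
python3 - <<'E'
from h import *
s=optics.grab_frame("scene")[:,:,::-1]
a=cv2.convertScaleAbs(crop(s,150,290,120,110,5),alpha=1.5,beta=10)
b=np.vstack([crop(s,300,110,100,200,2,20)]);b=cv2.copyMakeBorder(b,0,150,0,0,0)
cv2.imwrite("pics/l6.png",np.hstack([a,b]))
E
```

```text
clock: 22.35
tool_pos: [546.0, -329.5, 139.3]
orientation: [0.075, 0.997, 0.0, -0.0]
wrist_force: [0.6, -0.6, -0.7]
gripper_width: 0.53
grasp_force: 58.0
```

View pics/l6.png

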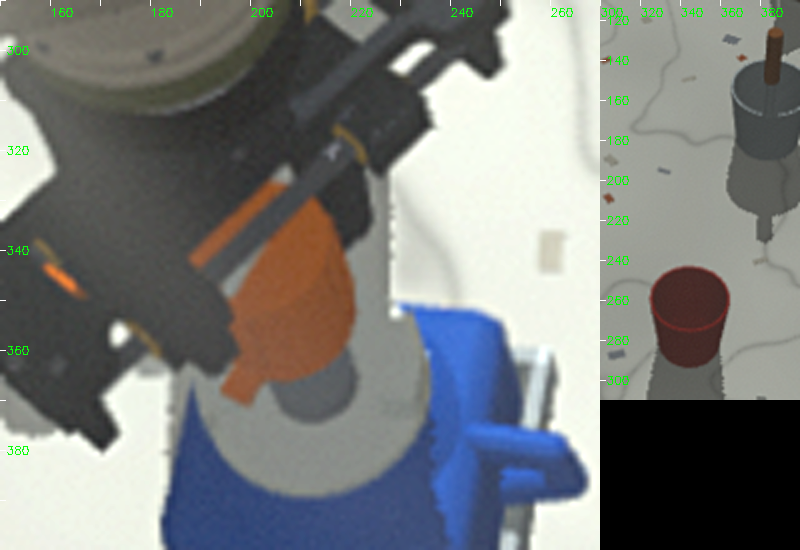

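The cap is held upright above the open mouth (lug at (197,367), dark seal at (211,370)). The stirrer stands in the beaker at (381,135) and the cup stands empty. Handing in.

```bash
python3 -c "
from bench import job;print(job.job_done())"
```

```text
the job is handed in; nothing more can be done
None
```

The stirrer stands released in the steel beaker, and the orange cap was pressed, turned about 72° anticlockwise, lifted off and is held upright about 40 mm above the jug's mouth; the job is handed in at about 22 s, no verdict was returned, and the scoop and burner were not re-checked in the final picture.

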